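# Tip the nuts over the riddle and pick off the walnut

## Robot

A 6-joint arm with a two-finger parallel gripper is mounted at the origin on the work surface. World frame = base frame: x ahead of the robot, y to its left, z up, the work surface at z = 0. Lengths are in m, angles in rad, forces in N, time in s.
With the tool pointing down it reaches from about 0.275 to 0.85 m from the base axis. Payload 5.2 kg.
Tool frame: the origin (TCP) lies midway between the tips of the shut fingers; the grasp point (between the pads) lies 19 mm behind it (ctrl.grip_depth is the distance from the TCP to the grasp point, in m); z points along the fingers, y is the line along which they close (so a half turn about z gives the same grasp; the last joint's range is limited). The gripper opens to 85 mm and grips with 20 to 120 N. Pads are 22 mm wide; open, the fingers measure 114 mm over their backs; the gripper's body (76 mm by 85 mm) begins 54 mm behind the grasp point. The pads swing forward as they close: fully open they stand 13 mm farther back than shut.
Start: joints at [-1.427, 0.259, 1.535, -0, 1.348, -0.203], TCP at [0.187, -0.517, 0.231] pointing down, gripper open.
Joint ranges: [-3.14, 3.14], [-0.91, 2.08], [0.19, 2.58], [-1.22, 4.36], [0.22, 2.71], [-3.12, 3.12]. Speed limits (rad/s): [2.57, 2.57, 3.14, 3.14, 3.14, 3.14].

## Interface

Orientations are given as a unit quaternion [w, x, y, z].
In Python, from workcell import ctrl gives the robot as it stands. The module is installed in compiled form; this text tells all that it offers.
- The arm moves only by the tool apply_moves, never from a script. Its argument "steps" is a list of rows, each a list of 3 entries, a list of its own where there are three numbers: the shift along the tool's x, y, z in mm, then the turn, a rotation vector about the tool's x, y, z in degrees, then the closure, from 0 (fully open) to 1 (shut). A call has 1 to 10 rows; each row shifts and turns the commanded pose from where the row before left it, along the tool's axes as they then stand; what a row does not reach is not made up. A row lasts 1/8 s, in which the tool goes at most 62.5 mm and 10.7 degrees, less where a joint would pass 70% of its speed; a pose out of reach is approached as far as the arm can. A call with a gripper value outside its range is refused whole. The fingers move at their own pace and stop on an object; the grip force is fixed at half the most. Time passes only in rows, so rows that do not move let the fingers close. It gives the time, the measured TCP pose, the force and the opening at its end, in the units of the state.
- ctrl.get_state(): the state, without advancing time (a new reading comes with each control period).
- ctrl.grab_frame(name): name is "scene" or "top" or "wrist"; returns a dict with "image" (400x640x3 uint8, blue, green, red), "K" (3x3 intrinsics, pixels), "R" (3x3) and "t" (3): a world point X has camera coordinates R X + t. Camera axes: x right, y down, z forward; pixel columns grow to the right and rows downward; lengths in m; the calibration is good to about 2 mm. A picture is of the moment at which its call begins. There is no depth.
- ctrl.hand_in(): hands the job in, once; it reports no verdict.
The state is a dict: "time": time; "joint_pos": joint angles; "qd": joint speeds; "joint_torque": joint torques, N m; "eef_pos": TCP position; "tool_rot": TCP orientation; "force": force on the tool from outside, world axes, zero at the start; "ft_torque": the same for the moment, N m; "opening": finger opening in m.
Only numpy, scipy, OpenCV 4.12 (cv2) and the standard library are available. Lean on these libraries where they do the work, as an engineer would, in place of code of your own. Each camera call takes 0.05 s, during which the arm holds its last target. There are 200 camera calls.

## Task

Lift the free end of the hinged wooden tray by its crossbar so that the nuts roll out onto the steel bars of the riddle and the two hazelnuts drop through into its box. Then pick off the walnut that stays on top of the bars and put it in the square wooden dish, not in the round bowl.

Things in the scene. Friction and masses are not known exactly. Their poses are not given: they have to be found in the camera images.
- riddle: Fixed pale wood box, 232 x 166 mm (x, y), 97 high, walls 8, floor 6. On top six steel bars, 8 mm thick, along y, at x = -80, -48, -16, 16, 48, 80; centre lines 80 mm above the table at mid-length, sloping 5 deg down to +y. Origin: centre of underside, z up. On its -y side hangs a tray, hinge axis along x at y = -79, z = 100 mm: floor 96 mm wide, 120 long, walls 22 but open to the bars.
- tray_bar (a point): Centre of the tray's crossbar: dowel 12 mm thick along the riddle's x, 90 mm free between its two end arms, 64 mm behind the tray, free below. Tray closed: at x = 0, y = -275, z = 98 mm in the riddle's frame, 196 mm from the hinge axis. Raising it (about 2 N) tips the tray, up to 52 deg; 40 deg empties it. Let go, the tray falls shut.
- walnut: Walnut in its shell, a brown ball 40 mm across with a seam, 18 g. Origin: its centre. It starts in the tray. On the riddle it sits in the gap between two bars, its centre 18 mm above their centre lines (14 above their tops), anywhere along them, even against the +y wall.
- hazel_a: Hazelnut, a brown ball 18 mm across, 10 g. Origin: its centre. Starts in the tray, at the back.
- hazel_b: Second hazelnut, the same.
- dish: Square open dish of brown wood, 124 x 124 mm and 36 mm high, walls and floor 7 mm, standing loose on the table, 0.45 kg. Origin: centre of its underside, z up, sides along x and y. A round wooden bowl, 120 mm across, also stands nearby: not that one.
Not all that is in view belongs to the job. There is more than one size of the walnut; the one meant has the size given above.

How it is judged:
By the outcome, as a careful person would: the job done as asked, in the order asked, and still so for the second after the job is handed in, with the robot touching nothing.
It also fails if it takes over 54 s, if anything falls off the work surface, if the arm or the gripper's body presses on something with over 40 N, if the wrist force passes 120 N, or if a joint passes its speed limit or range.

## Working session

There is one attempt and no reset: what is moved stays moved. The work goes in short steps, Python scripts to look and compute and a tool call to move; the robot and the scene stay as the last step left them, time stands still between calls to the robot, and variables do not carry over. Pictures are saved under pics/ and viewed, on a budget of 10 in all, crops included, one or two more only if the job needs it, and the job is handed in when it is done.

Besides the shell and the picture viewer there is one more tool, called after "Request:" as name(argument=value, ...) on one line, values as JSON. apply_moves: Moves the arm, as the interface text tells. Its arguments: {"type":"object","properties":{"steps":{"type":"array"}},"required":["steps"]}

```bash
mkdir -p pics
cat > h.py <<'E'
import cv2,numpy as np
from workcell import ctrl
def grab(n,f=None):
    d=ctrl.grab_frame(n)
    if f: cv2.imwrite('pics/'+f,d['image'])
    np.savez('cam_%s.npz'%n,**{k:np.array(d[k]) for k in('image','K','R','t')})
    return d
def load(n): return dict(np.load('cam_%s.npz'%n))
def ray(d,u,v):
    R=np.array(d['R']);t=np.array(d['t']);c=-R.T@t
    r=R.T@np.linalg.inv(np.array(d['K']))@[u,v,1.]
    return c,r/np.linalg.norm(r)
def onz(d,u,v,z):
    c,r=ray(d,u,v);return c+r*(z-c[2])/r[2]
def proj(d,X):
    p=np.array(d['K'])@(np.array(d['R'])@np.array(X)+np.array(d['t']));return p[:2]/p[2]
E
python3 - <<'E'
from h import *
a=grab('scene','s1.png');b=grab('top','t1.png')
for d in(a,b): print(ray(d,320,200))
s=ctrl.get_state();print(s)
E
```

```text
(array([ 1.24427256, -0.25714673,  0.59231182]), array([-0.78873284,  0.26037805, -0.55686962]))
(array([ 0.39745011, -0.02968355,  0.79504137]), array([ 0.19005402,  0.01101673, -0.98171182]))
{'time': 0.1, 'joint_pos': array([-1.42681402e+00,  2.59270341e-01,  1.53598421e+00,  6.25993991e-06,
        1.34800264e+00, -2.02781232e-01]), 'qd': array([-0.00033317, -0.00016995, -0.00235967, -0.00100386, -0.00023615,
        0.00121556]), 'joint_torque': array([ 2.52584723e-03, -4.46967852e+01, -2.91247416e+01, -1.61449439e-04,
        6.36403813e-03, -1.95565377e-05]), 'eef_pos': array([ 0.18688438, -0.51676653,  0.23055347]), 'tool_rot': array([-8.31817908e-04,  9.85006775e-01,  1.72513653e-01,  2.75153996e-05]), 'force': array([-0.50357404,  0.79262065, -0.50571362]), 'ft_torque': array([ 0.01043055,  0.0889332 , -0.0153977 ]), 'opening': 0.08567995281201458}
```

View pics/s1.png

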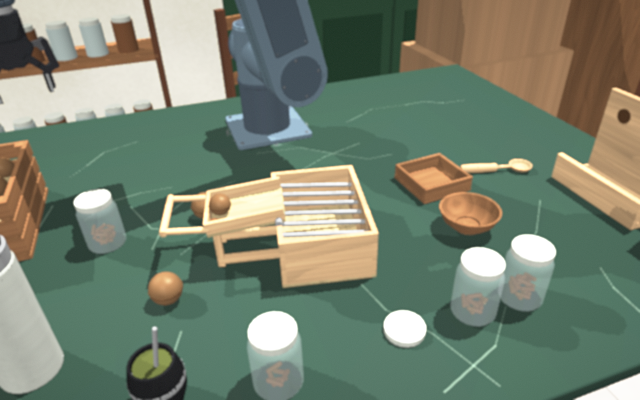

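View pics/t1.png

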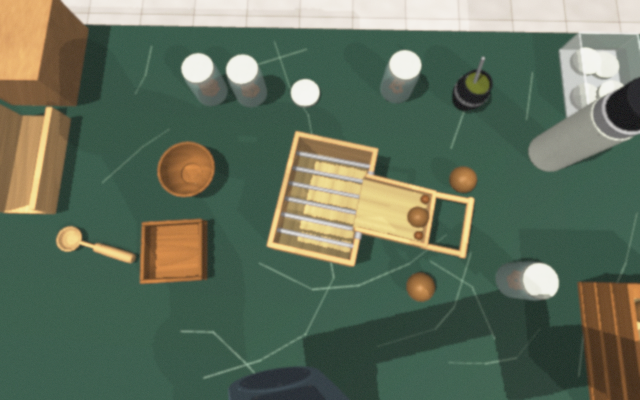

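The scene shows the riddle at about (325,225) with its tray to the left. In the top view, the box's top corners are (297,132), (378,150), (355,265) and (268,246), and the crossbar runs (473,198)–(465,256).

Walnut candidates in the top view:
- (418,216), in the tray
- (463,180), on the table
- (421,287), on the table

The task's walnut starts in the tray, so (418,216) fits. The dish is the square at (174,251) and the bowl is at (186,168). I'll enlarge a crop to confirm.

Run:
```python
from h import *
d=load('top')
im=d['image'][120:300,250:490]
cv2.imwrite('pics/t1c.png',cv2.resize(im,None,fx=3.2,fy=3.2,interpolation=cv2.INTER_CUBIC))
C=[onz(d,*p,.097)[:2] for p in[(297,132),(378,150),(355,265),(268,246)]]
print(np.round(C,4), [np.linalg.norm(C[i]-C[i-1]).round(4) for i in range(4)])
print('bar',onz(d,473,198,.098),onz(d,465,256,.098))
D=[onz(d,*p,.036)[:2] for p in[(141,222),(206,220),(207,281),(141,283)]]
print(np.round(D,4),np.mean(D,0),[np.linalg.norm(D[i]-D[i-1]).round(4) for i in range(4)])
```

```text
[[ 0.6691  0.0268]
 [ 0.635  -0.1335]
 [ 0.4115 -0.0893]
 [ 0.443   0.0734]] [np.float64(0.2308), np.float64(0.164), np.float64(0.2278), np.float64(0.1657)]
bar [ 0.54233241 -0.31396047  0.098     ] [ 0.43224773 -0.29291696  0.098     ]
[[0.4906 0.3465]
 [0.4976 0.2128]
 [0.375  0.2009]
 [0.3682 0.3325]] [0.4328352  0.27317284] [np.float64(0.1232), np.float64(0.1339), np.float64(0.1232), np.float64(0.1317)]
```

View pics/t1c.png

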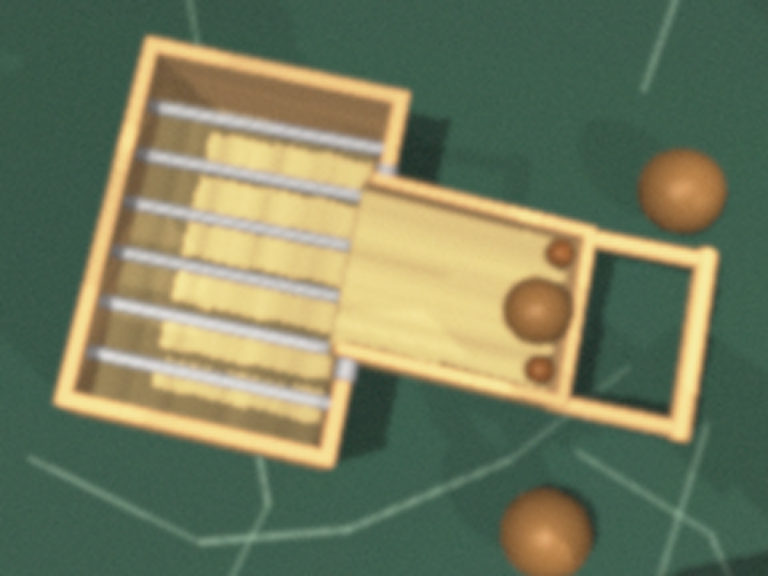

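The crop confirms it: the 40 mm walnut sits in the tray at crop (538,310), with the hazelnuts at (560,252) and (540,369). The two table balls look larger even though they lie lower, so they are decoys. The riddle's yaw is about -11.3° and the bar centre is near (0.486,-0.302). I'll turn the tool first.

Request:
apply_moves(steps=[[[0,0,0],[0,0,10.4],0.4],[[0,0,0],[0,0,10.4],0.4],[[0,0,0],[0,0,10.4],0.4],[[0,0,0],[0,0,0],0.4]])

```text
time: 0.6
eef_pos: [0.1869, -0.517, 0.2309]
tool_rot: [-0.0, 0.995, -0.098, -0.0]
force: [0.7, -0.3, 0.4]
opening: 0.0514
```

```bash
cat >> h.py <<'E'
from scipy.spatial.transform import Rotation as Ro
def tool(): 
    s=ctrl.get_state();q=s['tool_rot'];return s,Ro.from_quat([q[1],q[2],q[3],q[0]])
def to(X):
    s,R=tool();print('t',round(s['time'],2),'pos',s['eef_pos'].round(4),'open',s['opening'].round(4),'F',s['force'].round(1));print('axes x,y,z rows',R.as_matrix().T.round(3).tolist())
    print('shift mm',(R.inv().apply(np.array(X)-s['eef_pos'])*1000).round(1),'q',s['joint_pos'].round(2))
E
python3 -c "
from h import *
to([.486,-.3015,.231]);to([.486,-.3015,.078])"
```

```text
Traceback (most recent call last):
  File "h.py", line 21, in to
    s,R=tool();print('t',round(s['time'],2),'pos',s['eef_pos'].round(4),'open',s['opening'].round(4),'F',s['force'].round(1));print('axes x,y,z rows',R.as_matrix().T.round(3).tolist())
                                                                               ^^^^^^^^^^^^^^^^^^
AttributeError: 'float' object has no attribute 'round'
```

```bash
sed -i "s/s\['opening'\].round(4)/round(s['opening'],4)/" h.py
python3 -c "
from h import *
to([.486,-.3015,.231])"
```

```text
t 0.6 pos [ 0.1869 -0.517   0.2309] open 0.0514 F [ 0.7 -0.3  0.4]
axes x,y,z rows [[0.981, -0.195, -0.0], [-0.195, -0.981, -0.001], [-0.0, 0.001, -1.0]]
shift mm [ 251.4 -269.6    0. ] q [-1.43  0.26  1.54 -0.    1.35  0.34]
```

Request:
apply_moves(steps=[[[31,-34,0],[0,0,0],0.4],[[31,-34,0],[0,0,0],0.4],[[31,-34,0],[0,0,0],0.4],[[31,-34,0],[0,0,0],0.4],[[31,-34,0],[0,0,0],0.4],[[31,-34,0],[0,0,0],0.4],[[31,-34,0],[0,0,0],0.4],[[34,-32,0],[0,0,0],0.4],[[0,0,0],[0,0,0],0.4],[[0,0,0],[0,0,0],0.4]])

```text
time: 1.85
eef_pos: [0.4857, -0.3018, 0.231]
tool_rot: [-0.0, 0.995, -0.097, -0.001]
force: [-0.5, -0.5, 0.4]
opening: 0.0515
```

```bash
python3 -c "
from h import *
to([.486,-.3015,.078])
d=grab('wrist','w1.png')
X=np.array([.486,-.3015,.098]);ux=np.array([.981,-.195,0])
print(proj(d,X),proj(d,X+.045*ux),proj(d,X-.045*ux))"
```

```text
t 1.85 pos [ 0.4857 -0.3018  0.231 ] open 0.0515 F [-0.5 -0.5  0.4]
axes x,y,z rows [[0.981, -0.194, -0.001], [-0.194, -0.981, 0.0], [-0.001, 0.0, -1.0]]
shift mm [  0.4  -0.4 153. ] q [-0.75  0.3   1.48 -0.    1.36  1.02]
[317.87068778 186.16188994] [317.90182252 134.89179685] [317.84215082 233.15416052]
```

View pics/w1.png

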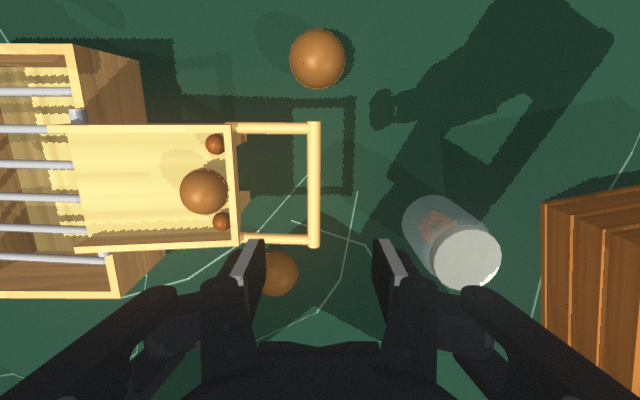

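The wrist view shows the bar vertical at u≈313, running v≈122–248 with its centre at ≈185. That puts it 4 mm nearer the riddle than predicted. I'll correct, descend and grip.

Request:
apply_moves(steps=[[[0,-4,40],[0,0,0],0.4],[[0,0,40],[0,0,0],0.4],[[0,0,40],[0,0,0],0.4],[[0,0,33],[0,0,0],0.4],[[0,0,0],[0,0,0],0.4],[[0,0,0],[0,0,0],1],[[0,0,0],[0,0,0],1],[[0,0,0],[0,0,0],1],[[0,0,0],[0,0,0],1]])

```text
time: 3.02
eef_pos: [0.4879, -0.2978, 0.0803]
tool_rot: [0.0, 0.995, -0.099, 0.001]
force: [0.1, 3.9, 6.1]
opening: 0.0095
```

Run:
```python
from h import *
to([.486,-.3,.078])
# arc: grasp point P=TCP-0.02*z; hold tilt a_tool=frac*theta
L=.196
def pose(th,f):
    th=np.radians(th);a=f*th
    # riddle frame: y,z of dowel rel hinge
    P=np.array([-L*np.cos(th),L*np.sin(th)-.002])
    zt=np.array([-np.sin(a),-np.cos(a)]);yt=np.array([-np.cos(a),np.sin(a)])
    return P+.020*zt,yt,zt
for f in(1,.6):
  p=pose(0,f)
  for th in range(5,51,5):
    n=pose(th,f);d=(n[0]-p[0])*1000
    print(f,th,'dy %.1f dz %.1f rot %.1f'%(d@p[1],d@p[2],-5*f));p=n
```

```text
t 3.02 pos [ 0.4879 -0.2978  0.0803] open 0.0095 F [0.1 3.9 6.1]
axes x,y,z rows [[0.981, -0.196, 0.003], [-0.196, -0.981, 0.0], [0.003, -0.001, -1.0]]
shift mm [-1.4  2.5  2.3] q [-0.74  0.44  1.68  0.    1.03  1.02]
1 5 dy 1.0 dz -17.2 rot -5.0
1 10 dy 1.0 dz -17.2 rot -5.0
1 15 dy 1.0 dz -17.2 rot -5.0
1 20 dy 1.0 dz -17.2 rot -5.0
1 25 dy 1.0 dz -17.2 rot -5.0
1 30 dy 1.0 dz -17.2 rot -5.0
1 35 dy 1.0 dz -17.2 rot -5.0
1 40 dy 1.0 dz -17.2 rot -5.0
1 45 dy 1.0 dz -17.2 rot -5.0
1 50 dy 1.0 dz -17.2 rot -5.0
0.6 5 dy 0.3 dz -17.1 rot -3.0
0.6 10 dy -0.3 dz -17.1 rot -3.0
0.6 15 dy -0.9 dz -17.0 rot -3.0
0.6 20 dy -1.5 dz -16.9 rot -3.0
0.6 25 dy -2.1 dz -16.8 rot -3.0
0.6 30 dy -2.7 dz -16.7 rot -3.0
0.6 35 dy -3.2 dz -16.6 rot -3.0
0.6 40 dy -3.8 dz -16.4 rot -3.0
0.6 45 dy -4.4 dz -16.2 rot -3.0
0.6 50 dy -4.9 dz -16.0 rot -3.0
```

Request:
apply_moves(steps=[[[0,1,-9],[-2.5,0,0],1],[[0,0.5,-9],[-2.5,0,0],1],[[0,0.5,-9],[-2.5,0,0],1],[[0,0.5,-9],[-2.5,0,0],1]])

```text
time: 3.52
eef_pos: [0.4878, -0.2981, 0.1155]
tool_rot: [0.088, 0.991, -0.098, -0.007]
force: [2.0, 0.7, -2.9]
opening: 0.01
```

```bash
python3 -c "
from h import *
to([.486,-.3015,.078])
d=grab('wrist','w2.png')"
```

```text
t 3.52 pos [ 0.4878 -0.2981  0.1155] open 0.01 F [ 2.   0.7 -2.9]
axes x,y,z rows [[0.981, -0.196, 0.003], [-0.194, -0.965, 0.175], [-0.032, -0.173, -0.984]]
shift mm [-1.2 -3.  37.6] q [-0.65  0.37  1.69 -0.19  1.01  1.22]
```

View pics/w2.png

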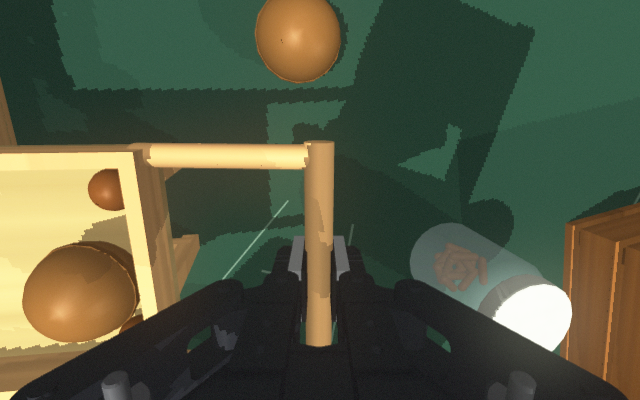

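The bar is held between the pads at (320,250) and the tray rises with it, so I'll carry on.

Request:
apply_moves(steps=[[[0,0.5,-8.6],[-2.5,0,0],1],[[0,0.5,-8.6],[-2.5,0,0],1],[[0,0.5,-8.6],[-2.5,0,0],1],[[0,0.5,-8.6],[-2.5,0,0],1],[[0,0.5,-8.6],[-2.5,0,0],1],[[0,0.5,-8.6],[-2.5,0,0],1],[[0,0.5,-8.6],[-2.5,0,0],1],[[0,0.5,-8.6],[-2.5,0,0],1]])

```text
time: 4.58
eef_pos: [0.4912, -0.2812, 0.182]
tool_rot: [0.259, 0.961, -0.095, -0.024]
force: [0.5, -3.1, -0.2]
opening: 0.01
```

```bash
python3 -c "
from h import *
to([.486,-.3015,.078])"
```

```text
t 4.58 pos [ 0.4912 -0.2812  0.182 ] open 0.01 F [ 0.5 -3.1 -0.2]
axes x,y,z rows [[0.981, -0.196, 0.003], [-0.171, -0.848, 0.502], [-0.096, -0.493, -0.865]]
shift mm [ -1.4 -34.1 100.5] q [-0.41  0.32  1.7  -0.59  1.08  1.64]
```

Request:
apply_moves(steps=[[[0,0.5,-8.6],[-2.5,0,0],1],[[0,0.5,-8.6],[-2.5,0,0],1],[[0,0.5,-8.6],[-2.5,0,0],1],[[0,0.5,-8.6],[-2.5,0,0],1],[[0,0.5,-8.6],[-2.5,0,0],1],[[0,0.5,-8.6],[-2.5,0,0],1],[[0,0,0],[0,0,0],1],[[0,0,0],[0,0,0],1],[[0,0,0],[0,0,0],1],[[0,0,0],[0,0,0],1]])

```text
time: 5.82
eef_pos: [0.4967, -0.2542, 0.2258]
tool_rot: [0.382, 0.919, -0.092, -0.037]
force: [0.9, -5.6, 4.2]
opening: 0.0102
```

```bash
python3 -c "
from h import *
to([.486,-.3015,.078])
a=grab('scene');b=grab('top')
f=lambda im,x,y,w,h:cv2.resize(im[y:y+h,x:x+w],(400,400*h//w),interpolation=cv2.INTER_CUBIC)
cv2.imwrite('pics/c5.png',np.hstack([f(a['image'],170,100,240,200),f(b['image'],250,110,240,200)]))"
```

```text
t 5.83 pos [ 0.4967 -0.2542  0.2258] open 0.0102 F [ 0.9 -5.6  4.2]
axes x,y,z rows [[0.981, -0.196, 0.003], [-0.141, -0.691, 0.709], [-0.137, -0.695, -0.706]]
shift mm [ -1.6 -70.5 138.7] q [-0.22  0.35  1.7  -0.85  1.23  1.91]
```

View pics/c5.png

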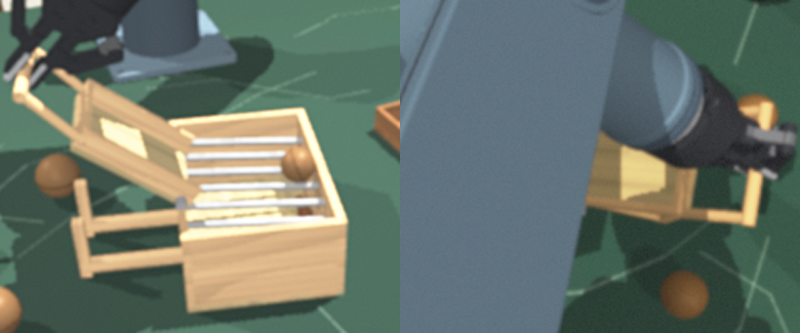

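The walnut lies on the bars near the +y wall, at crop (297,162). I'll lower the tray back along the arc.

Request:
apply_moves(steps=[[[0,-2.6,17],[5,0,0],1],[[0,-2.6,17],[5,0,0],1],[[0,-2.6,17],[5,0,0],1],[[0,-2.6,17],[5,0,0],1],[[0,-2.6,17],[5,0,0],1],[[0,-2.6,17],[5,0,0],1],[[0,-2.6,17],[5,0,0],1],[[0,-2.6,16],[5,0,0],1],[[0,0,0],[0,0,0],1]])

```text
time: 7.05
eef_pos: [0.4877, -0.2987, 0.097]
tool_rot: [0.044, 0.994, -0.1, -0.003]
force: [-0.3, -7.3, -0.6]
opening: 0.01
```

```bash
python3 -c "
from h import *
to([.4879,-.2978,.0803])"
```

```text
t 7.05 pos [ 0.4877 -0.2987  0.097 ] open 0.01 F [-0.3 -7.3 -0.6]
axes x,y,z rows [[0.98, -0.199, 0.003], [-0.199, -0.976, 0.088], [-0.015, -0.087, -0.996]]
shift mm [-0.  -2.4 16.6] q [-0.7   0.4   1.69 -0.09  1.01  1.12]
```

Request:
apply_moves(steps=[[[0,-2.5,15.5],[5,0,0],1],[[0,0,0],[0,0,0],1],[[0,0,0],[0,0,0],0.5],[[0,0,0],[0,0,0],0.4],[[0,0,0],[0,0,0],0.4],[[0,0,-30],[0,0,0],0.4],[[0,0,-50],[0,0,0],0.3],[[0,0,-50],[0,0,0],0.3],[[0,0,-40],[0,0,0],0.3],[[0,0,0],[0,0,0],0.3]])

```text
time: 8.3
eef_pos: [0.4893, -0.2948, 0.2556]
tool_rot: [0.002, 0.995, -0.098, 0.003]
force: [0.3, -0.2, -1.2]
opening: 0.06
```

```bash
python3 -c "
from h import *
to([.5,-.15,.25])
a=grab('scene');b=grab('top')
f=lambda im,x,y,w,h:cv2.resize(im[y:y+h,x:x+w],(400,400*h//w),interpolation=cv2.INTER_CUBIC)
cv2.imwrite('pics/c6.png',np.hstack([f(a['image'],170,130,240,200),f(b['image'],250,110,240,200)]))"
```

```text
t 8.3 pos [ 0.4893 -0.2948  0.2556] open 0.06 F [ 0.3 -0.2 -1.2]
axes x,y,z rows [[0.981, -0.196, 0.007], [-0.196, -0.981, 0.004], [0.006, -0.005, -1.0]]
shift mm [ -17.9 -144.1    4.9] q [-0.74  0.28  1.45  0.    1.41  1.03]
```

View pics/c6.png

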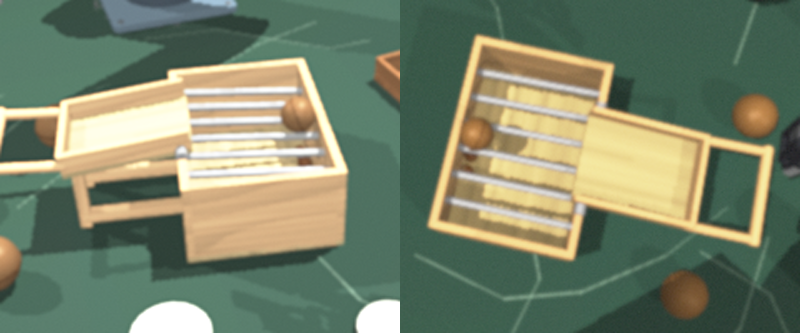

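The tray is empty and shut. The walnut is at top-crop (477,133), in the second gap at the +y wall. Two small reddish spots below it, (470,155) and (466,170), look like the hazelnuts inside the box. Next I'll measure the walnut from both views.

```bash
cat > m.py <<'E'
from h import *
def blob(n,X,w=22):
    d=load(n);p=proj(d,X).astype(int);im=d['image'][p[1]-w:p[1]+w,p[0]-w:p[0]+w]
    H=cv2.cvtColor(im,cv2.COLOR_BGR2HSV);m=cv2.inRange(H,(4,110,40),(16,255,215))
    m=cv2.morphologyEx(m,cv2.MORPH_OPEN,np.ones((5,5)))
    k,l,s,c=cv2.connectedComponentsWithStats(m)
    return d,[(c[i]+p-w,s[i]) for i in range(1,k) if s[i,4]>60]
E
python3 - <<'E'
from m import *
for n in('top','scene'):
    d,B=blob(n,[.582,.018,.093])
    print(n,'pred',proj(d,[.582,.018,.093]))
    for c,s in B: print(c.round(1),s[2:],onz(d,*c,.093).round(4))
d=load('top');p=(296.2,189.8);print(onz(d,*p,.093))
d=load('scene');p=(170+296*.6,130+113*.6);print(p,onz(d,*p,.093))
E
```

```text
top pred [300.14604173 175.10777158]
[295. 189.] [ 19  16 267] [0.5541 0.0272 0.093 ]
scene pred [349.89538667 208.12652385]
[348.5 200.7] [ 19  14 215] [0.5588 0.0248 0.093 ]
[0.55251016 0.02468832 0.093     ]
(347.6, 197.8) [0.54914053 0.02682083 0.093     ]
```

The walnut is at about (0.553,0.026), which is the middle gap (riddle x≈0, y≈56). It lies against the wall, so the fingers must close across the bars. That needs a 90° turn.

Request:
apply_moves(steps=[[[0,-46,0],[0,0,-10],0.3],[[0,0,0],[0,0,-10],0.3],[[0,0,0],[0,0,-10],0.3],[[0,0,0],[0,0,-10],0.3],[[0,0,0],[0,0,-10],0.3],[[0,0,0],[0,0,-10],0.3],[[0,0,0],[0,0,-10],0.3],[[0,0,0],[0,0,-10],0.3],[[0,0,0],[0,0,-10],0.3],[[0,0,0],[0,0,0],0.3]])

```text
time: 9.65
eef_pos: [0.496, -0.2482, 0.2495]
tool_rot: [-0.002, 0.774, 0.633, -0.0]
force: [0.1, -0.1, 0.1]
opening: 0.0599
```

```bash
python3 -c "
from h import *
to([.5525,.0255,.22])"
```

```text
t 9.65 pos [ 0.496  -0.2482  0.2495] open 0.0599 F [ 0.1 -0.1  0.1]
axes x,y,z rows [[0.198, 0.98, 0.002], [0.98, -0.198, -0.003], [-0.003, 0.002, -1.0]]
shift mm [279.4   1.3  30. ] q [-0.67  0.26  1.49  0.    1.4  -0.47]
```

Request:
apply_moves(steps=[[[46,0,0],[0,0,0],0.3],[[46,0,5],[0,0,0],0.3],[[46,0,5],[0,0,0],0.3],[[46,0,5],[0,0,0],0.3],[[46,0,5],[0,0,0],0.3],[[49,1.3,5],[0,0,0],0.3],[[0,0,0],[0,0,0],0.3],[[0,0,0],[0,0,0],0.3]])

```text
time: 10.65
eef_pos: [0.5523, 0.0244, 0.2256]
tool_rot: [-0.0, 0.774, 0.633, -0.001]
force: [-0.1, 0.3, -0.4]
opening: 0.0598
```

Run:
```python
from m import *
to([.5525,.0255,.075])
d=grab('wrist','w3.png')
X=[.5525,.0255,.093];print(proj(d,X))
_,B=blob('wrist',X,70)
for c,s in B: print(c.round(1),s,onz(d,*c,.093).round(4))
```

```text
t 10.65 pos [0.5523 0.0244 0.2256] open 0.0598 F [-0.1  0.3 -0.4]
axes x,y,z rows [[0.198, 0.98, -0.001], [0.98, -0.198, -0.001], [-0.002, -0.0, -1.0]]
shift mm [1.200e+00 1.000e-01 1.506e+02] q [-0.16  0.27  1.54 -0.    1.34  0.04]
[319.11891023 185.81100646]
[318.7 184.8] [  48   49   44   43 1392] [0.5523 0.0265 0.093 ]
```

View pics/w3.png

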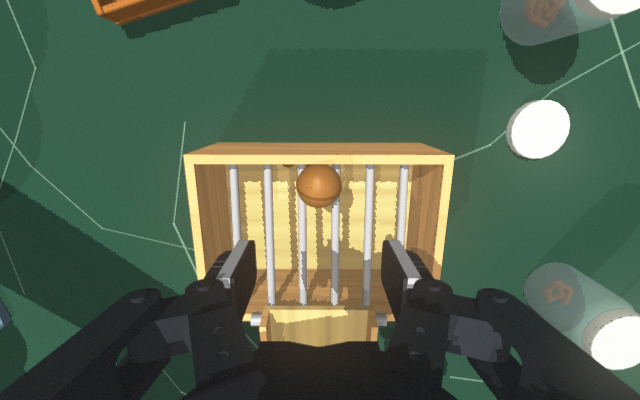

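The walnut is at (319,185) between the bars at u=302 and 335, against the wall, and it lines up with the prediction to within 1–2 mm. I'll descend and grip.

Request:
apply_moves(steps=[[[1,0,40],[0,0,0],0.3],[[0,0,40],[0,0,0],0.3],[[0,0,40],[0,0,0],0.3],[[0,0,20],[0,0,0],0.3],[[0,0,10],[0,0,0],0.3],[[0,0,0],[0,0,0],0.3],[[0,0,0],[0,0,0],0.45],[[0,0,0],[0,0,0],0.7],[[0,0,0],[0,0,0],0.7],[[0,0,0],[0,0,0],0.7]])

```text
time: 11.95
eef_pos: [0.5527, 0.0254, 0.0778]
tool_rot: [0.0, 0.773, 0.634, -0.0]
force: [-4.4, -0.2, 5.9]
opening: 0.0376
```

```bash
python3 -c "
from h import *
to([.553,.0265,.25])"
```

```text
t 11.95 pos [0.5527 0.0254 0.0778] open 0.0376 F [-4.4 -0.2  5.9]
axes x,y,z rows [[0.196, 0.981, -0.0], [0.981, -0.196, 0.0], [0.0, -0.0, -1.0]]
shift mm [   1.1    0.2 -172.2] q [-0.16  0.41  1.72 -0.    1.    0.04]
```

Request:
apply_moves(steps=[[[0,0,-10],[0,0,0],0.8],[[0,0,-20],[0,0,0],0.8],[[0,0,-35],[0,0,0],0.8],[[0,0,-40],[0,0,0],0.8],[[0,0,-25],[0,0,0],0.8],[[0,0,0],[0,0,0],0.8]])

```text
time: 12.7
eef_pos: [0.5548, 0.0252, 0.2096]
tool_rot: [0.003, 0.773, 0.634, 0.002]
force: [-0.2, -0.5, -1.0]
opening: 0.0373
```

Run:
```python
from m import *
D=np.array([.4328,.2732]);to([*D,.21])
a=grab('scene');b=grab('top');w=grab('wrist','w4.png')
# dish outline from the wrist view or top view
H=cv2.cvtColor(b['image'],cv2.COLOR_BGR2HSV)
m=cv2.inRange(H,(3,90,40),(18,255,230));m[:,:110]=0;m[:,240:]=0;m[:205]=0;m[300:]=0
c=max(cv2.findContours(m,0,2)[0],key=cv2.contourArea);r=cv2.minAreaRect(c)
print(r,[onz(b,*p,.036).round(4)[:2] for p in cv2.boxPoints(r)])
```

```text
t 12.7 pos [0.5548 0.0252 0.2096] open 0.0373 F [-0.2 -0.5 -1. ]
axes x,y,z rows [[0.196, 0.981, 0.0], [0.981, -0.196, 0.007], [0.007, -0.001, -1.0]]
shift mm [ 219.2 -168.3   -1.4] q [-0.16  0.28  1.56  0.    1.29  0.04]
((173.0, 249.5), (61.0, 66.0), 90.0) [array([0.4968, 0.3493]), array([0.4996, 0.213 ]), array([0.3769, 0.203 ]), array([0.374 , 0.3351])]
```

View pics/w4.png

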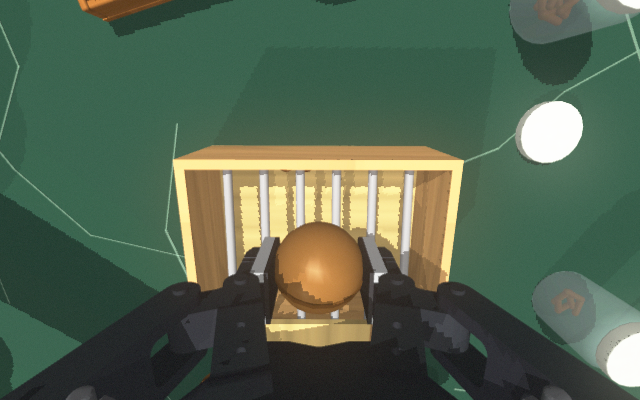

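The walnut is held between the pads at (320,265). Now I'll carry it over the square dish at (0.434,0.272).

Request:
apply_moves(steps=[[[36,-28,0],[0,0,0],0.8],[[36,-28,0],[0,0,0],0.8],[[36,-28,0],[0,0,0],0.8],[[36,-28,0],[0,0,0],0.8],[[36,-28,0],[0,0,0],0.8],[[37,-27,0],[0,0,0],0.8],[[0,0,0],[0,0,0],0.8],[[0,0,0],[0,0,0],0.8]])

```text
time: 13.85
eef_pos: [0.4315, 0.2706, 0.2053]
tool_rot: [-0.0, 0.773, 0.634, -0.001]
force: [0.2, 0.2, 0.2]
opening: 0.0372
```

Run:
```python
from m import *
to([.434,.272,.018])
w=grab('wrist','w5.png');print(proj(w,[.434,.272,.007]))
```

```text
t 13.85 pos [0.4315 0.2706 0.2053] open 0.0372 F [0.2 0.2 0.2]
axes x,y,z rows [[0.196, 0.981, -0.001], [0.981, -0.196, -0.001], [-0.002, -0.001, -1.0]]
shift mm [  2.2   2.4 187.3] q [ 0.34  0.21  1.67 -0.    1.27  0.54]
[321.08629159 170.42010135]
```

View pics/w5.png

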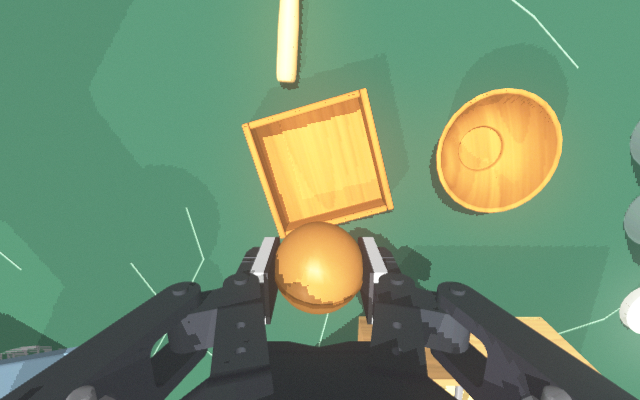

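In the wrist view the dish rim is centred at about (321,166) and turned about 16° from the tool. The bowl is at (500,150), well clear. I'll shift about 5 mm, turn -16°, lower and release.

Request:
apply_moves(steps=[[[6,2,30],[0,0,0],0.8],[[0,0,40],[0,0,-8],0.8],[[0,0,40],[0,0,-8],0.8],[[0,0,40],[0,0,0],0.8],[[0,0,25],[0,0,0],0.8],[[0,0,11],[0,0,0],0.8],[[0,0,0],[0,0,0],0.8],[[0,0,0],[0,0,0],0.8]])

```text
time: 14.9
eef_pos: [0.4361, 0.2765, 0.0214]
tool_rot: [0.0, 0.678, 0.735, 0.001]
force: [-0.9, 0.2, -0.7]
opening: 0.0374
```

Request:
apply_moves(steps=[[[0,0,0],[0,0,0],0.45],[[0,0,0],[0,0,0],0.35],[[0,0,0],[0,0,0],0.35],[[0,0,0],[0,0,0],0.35],[[0,0,-20],[0,0,0],0.35],[[0,0,-40],[0,0,0],0.35],[[0,0,-50],[0,0,0],0.35],[[0,0,-50],[0,0,0],0.35],[[-50,0,-30],[0,0,0],0.35],[[-50,0,0],[0,0,0],0.35]])

```text
time: 16.15
eef_pos: [0.4448, 0.1764, 0.2134]
tool_rot: [0.002, 0.677, 0.736, 0.002]
force: [0.2, -0.6, -0.9]
opening: 0.0552
```

Request:
apply_moves(steps=[[[-50,0,-10],[0,0,0],0.3],[[-50,0,0],[0,0,0],0.3],[[-50,0,0],[0,0,0],0.3],[[-50,0,0],[0,0,0],0.3],[[-50,0,0],[0,0,0],0.3],[[-50,0,0],[0,0,0],0.3],[[-50,0,0],[0,0,0],0.3],[[-50,0,0],[0,0,0],0.3],[[-50,0,0],[0,0,0],0.3],[[0,0,0],[0,0,0],0.3]])

```text
time: 17.4
eef_pos: [0.4796, -0.2751, 0.2198]
tool_rot: [0.0, 0.679, 0.734, -0.0]
force: [0.0, 0.3, -0.2]
opening: 0.0596
```

```bash
python3 -c "
from h import *
to([.434,.272,.2])
a=grab('scene');b=grab('top')
f=lambda im,x,y,w,h,k:cv2.resize(im[y:y+h,x:x+w],None,fx=k,fy=k,interpolation=cv2.INTER_CUBIC)
A=f(b['image'],130,120,260,160,3)[:, :780]
B=np.zeros((110,780,3),np.uint8);s=f(b['image'],265,130,125,140,1)
cv2.imwrite('pics/c9.png',A)"
```

```text
t 17.4 pos [ 0.4796 -0.2751  0.2198] open 0.0596 F [ 0.   0.3 -0.2]
axes x,y,z rows [[-0.078, 0.997, -0.001], [0.997, 0.078, -0.0], [-0.0, -0.001, -1.0]]
shift mm [549.   -3.   19.4] q [-0.72  0.27  1.55 -0.    1.32 -0.8 ]
```

View pics/c9.png

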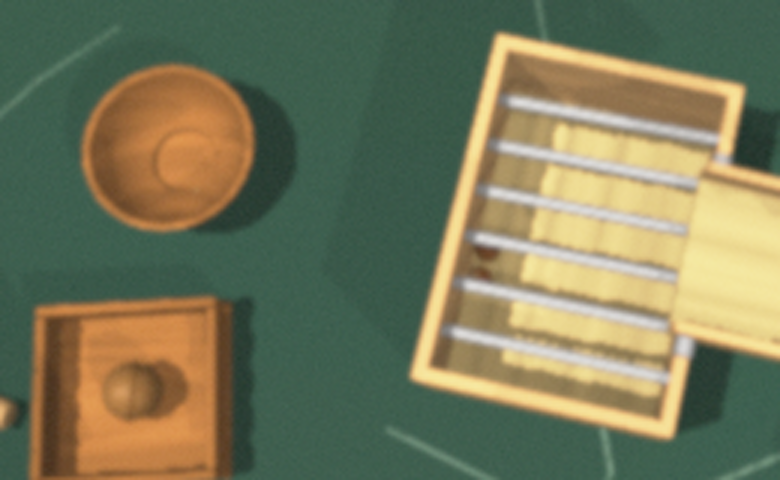

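The walnut is in the square dish at (133,390). The bars are clear, and two dark spots at (487,252) and (483,273) lie below the bars. I'll check that those two fit balls on the box floor.

Run:
```python
from h import *
c=np.array([.541,-.029]);R=np.array([[.981,-.196],[.196,.981]])
b=load('top');a=load('scene')
im=b['image'][190:222,280:305];H=cv2.cvtColor(im,cv2.COLOR_BGR2HSV)
m=cv2.inRange(H,(0,130,30),(12,255,140));k,l,s,ce=cv2.connectedComponentsWithStats(m)
print([(ce[i]+[280,190],s[i,4]) for i in range(1,k)])
for z in(.015,.07):
  print(z,[(R@(onz(b,130+u/3,120+v/3,z)[:2]-c)*1000).round(0) for u,v in((487,252),(483,273))])
for n in [(487,252),(483,273)]: print(proj(a,onz(b,130+n[0]/3,120+n[1]/3,.015)))
cv2.imwrite('pics/c10.png',cv2.resize(a['image'][160:285,255:390],None,fx=4.5,fy=4.5,interpolation=cv2.INTER_CUBIC))
```

```text
[(array([290.5, 203. ]), np.int32(2)), (array([293., 204.]), np.int32(1))]
0.015 [array([-16.,  65.]), array([-31.,  64.])]
0.07 [array([-24.,  59.]), array([-39.,  58.])]
[350.59686814 226.64154074]
[348.77576805 222.14819163]
```

View pics/c10.png

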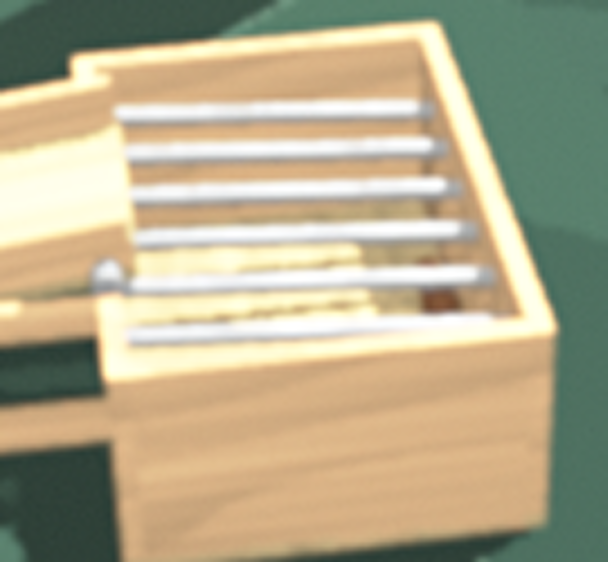

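Cast onto the floor, the two spots lie at riddle y≈65 mm, where a ball resting against the wall would be (66), and about 16 mm apart. Both views agree: two hazelnuts on the box floor, seen at (440,285) in this crop. I'm handing in.

```bash
python3 -c "
from h import *
print(ctrl.hand_in())"
```

```text
the job is handed in; nothing more can be done
None
```

The job is done and handed in at about 17.5 s of robot time, well inside the 54 s limit. I lifted the tray about 45° by its crossbar and lowered it shut. Then I picked the 40 mm walnut off the bars, where it lay against the +y wall, and put it down in the square dish.

**Last checks:**
- **Walnut:** the top view shows it in the middle of the square dish, with the round bowl empty.
- **Hazelnuts:** the bars and tray are clear. Two hazelnut-coloured spots lie at floor height against the box's +y wall, about 16 mm apart. That fits two 18 mm balls; both views agree, but the bars partly hide them.
- **Robot:** the gripper was open and clear of everything. Force readings taken after each move never went above about 8 N.

**Failed or disagreed:**
- My automatic colour mask for the hazelnuts found only specks, so their count comes from reading the images.
- I viewed 12 pictures, two over the budget of 10.

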